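# Open the slide-lid pencil box and get out the highlighter

### The arm

A 7-joint arm with a two-finger parallel gripper is mounted at the origin on the work surface. World frame = base frame: x ahead of the robot, y to its left, z up, the work surface at z = 0. Lengths are in m, angles in rad, forces in N, time in s.
With the tool pointing down it reaches from about 0.425 to 0.95 m from the base axis. Payload 16.7 kg.
Tool frame: the origin (TCP) lies on the mounting face of the last link; the fingertips stand 199 mm ahead of it and the grasp point (between the pads) lies 180 mm ahead of it; x points along the fingers, y is the direction in which the jaws open and shut, and the axes are right-handed (so a half turn about x gives the same grasp; the last joint's range is limited). The gripper opens to 94 mm and grips with 3 to 60 N. Pads are 16 mm wide; open, the fingers measure 119 mm over their backs; the gripper's body (75 mm by 177 mm) begins 78 mm behind the grasp point.
Start: joints at [-0.149, 0.426, 0.074, 1.606, -0.034, 1.111, -0.067], TCP at [0.675, -0, 0.405] pointing down, gripper open.
Joint ranges: [-2.85, 2.85], [-0.5, 2.14], [-1.23, 1.37], [0.21, 2.46], [-1.02, 4.16], [0.16, 2.05], [-2.73, 2.73]. Speed limits (rad/s): [1.89, 1.89, 2.39, 2.39, 3.01, 3.01, 3.01].

### API

Orientations are given as a unit quaternion [w, x, y, z].
In Python, from station import sense, read_camera, finish_job gives the robot as it stands. The module is installed in compiled form; this text tells all that it offers.
- The arm moves only by the tool step_arm, never from a script. Its argument "increments" is a list of rows, each a list of 7 numbers: the shift along the tool's x, y, z in mm, then the turn, a rotation vector about the tool's x, y, z in rad, then the finger opening in mm, from 0 to 94. In form: [[tx, ty, tz, rx, ry, rz, grip], ...]. A call has 1 to 10 rows; each row shifts and turns the pose as measured when the row begins, along the tool's axes as they then stand; what a row does not reach is not made up. A row lasts 1/8 s, in which the tool goes at most 62.5 mm and 10.7 degrees, less where a joint would pass 70% of its speed; a pose out of reach is approached as far as the arm can. A call is refused whole if a number of a shift passes 62.5 or a number of a turn 0.188, either way. A call with a gripper value outside its range is refused whole. The fingers move at their own pace and stop on an object; the grip force is fixed at half the most. Time passes only in rows, so rows that do not move let the fingers close. It gives the time, the measured TCP pose, the force and the opening at its end, in the units of the state.
- sense(): the state, without advancing time (a new reading comes with each control period).
- read_camera(name): name is "scene" or "side" or "wrist"; returns a dict with "frame" (384x512x3 uint8, blue, green, red), "mtx" (3x3 intrinsics, pixels), "k1" (the pictures are not rectified: a ray, as slopes to the right and down, at radius r is drawn at 1 + k1 r^2 times it, then the intrinsics apply), "origin" and "orientation" of the camera in the world; the wrist camera has in their place "tool_from_camera" (4x4, takes a point from camera to tool coordinates, whose origin is the TCP and whose axes are the tool frame's). Camera axes: x right, y down, z forward; pixel columns grow to the right and rows downward; lengths in m; the calibration is good to about 2 mm. A picture is of the moment at which its call begins: read the wrist's pose just before it. There is no depth.
- finish_job(): hands the job in, once; it reports no verdict.
The state is a dict: "time_s": time; "joint_positions": joint angles; "joint_velocities": joint speeds; "tau": joint torques, N m; "tool_pos": TCP position; "ee_rot": TCP orientation; "force": force on the tool from outside, world axes, zero at the start; "torque": the same for the moment, N m; "grip_width": finger opening in m.
Only numpy, scipy, OpenCV 4.12 (cv2) and the standard library are available. Lean on these libraries where they do the work, as an engineer would, in place of code of your own. Each camera call takes 0.05 s, during which the arm holds its last target. There are 200 camera calls.

### The job

Open the wooden pencil box where it stands: lift the pull-bar end of the lid over the stop lip, slide the lid out along its grooves and, without dropping it, set it down flat on the mouse mat, pull bar up. Then take the yellow highlighter out of the box and lay it down, not dropped, on the open book. Leave the eraser in the box and everything else on the desk where it is.

Things in the scene. Friction and masses are not known exactly. Their poses are not given: they have to be found in the camera images.
- box: Solid brown wooden pencil box, loose, about 0.65 kg, 220 (x) x 116 (y) x 59 (z) mm. Origin: centre of its underside; z up. Front (stop lip) = -x end; the lid slides out to its -x. Long walls 15 mm thick: an inner ledge 9 mm wide, 46 mm up, carries the lid; outside it a 6 mm upstand reaches 59 mm. Rear wall 10 mm thick, 59 mm high.
- box_lip (a point): Middle of the stop lip's top, the top of the 10 mm thick front wall: x -105, z 50 mm in the box frame, 4 mm above the ledges. Raised level, the lid still catches it. Tilt the lid about its rear edge: front end up 4 to 8 mm (best 6), i.e. 0.02 to 0.04 rad, then slide to -x, keeping the tilt until it has slid 75 mm.
- box_groove (a point): Front end of the two lid grooves, midway between them: x 40, z 50.5 mm in the box frame. From here to the rear wall (x 100) a roof strip over each ledge, underside at z 55, leaves a groove 9 mm high for the 6 mm lid (3 mm play). Once the lid has slid over 70 mm its rear end is out of the grooves and may be raised over the lip.
- box_floor (a point): Centre of the box's inner floor, 8 mm above its underside. The inside is 200 (x) x 86 (y) mm.
- lid: The box's lid: pale wood board 196 (x) x 101 (y) x 6 (z) mm with a dark pull bar glued on top, about 85 g, loose. Origin: centre of the board's underside; z up; -x end = front. Shut, it lies on the ledges, axes parallel to the box's, its origin 46 mm above the box's origin, with 1.5 mm play each side and 2 mm at each end.
- lid_pull (a point): Middle of the lid's dark pull bar: 65 mm from the lid's origin towards its -x (front) end, 16 mm above the board's underside. The bar is 12 mm thick along x, 56 mm long along y, and stands 20 mm up from the board's top face. Axes as the lid's.
- highlighter: Flat yellow highlighter pen with a thin black ring, 120 (x, its length) x 26 (y) x 15 (z) mm, 22 g, loose, lying flat on the box's floor under the lid, in the front part of the box, roughly along it. Origin: centre of its underside.
- eraser: White eraser in a blue sleeve, 46 x 24 x 14 mm, loose in the rear end of the box; it stays there. Origin: centre of its underside.
- mat: Black rubber mouse mat with a green print, 260 (x) x 210 (y) x 3 (z) mm, fixed to the desk. Origin: centre of its underside, on the desk. The lid goes here.
- book: Open book lying flat, blue cover, cream pages, fixed, 168 (x) x 228 (y) mm. Origin: centre of its underside, on the desk; the gutter runs along x at y = 0. The page block at +y (y 6 to 110 mm) has its top 11 mm above the desk, the one at -y (y -110 to -6 mm) 14 mm; both blocks are 160 mm long in x. The highlighter goes on the pages.
- mouse: Black computer mouse, 112 x 60 x 36 mm, loose bystander. Origin: centre of its underside.
- stapler: Stapler with blue top, 138 x 36 x 54 mm, loose bystander. Origin: centre of its underside.
- sticky_notes: Block of pink sticky notes, 76 x 76 x 18 mm, loose bystander. Origin: centre of its underside.
- calculator: Grey pocket calculator, 150 x 85 x 15 mm, loose bystander. Origin: centre of its underside.
- mug: White mug, 82 mm across, 95 mm high, handle at its +y, loose bystander. Origin: centre of its underside.
There are look-alikes about, which are no part of the job. What is shaped like the box but green is not meant.

How it is judged:
On the way, in this order (a step that is already met when the one before it is completed fails the run):
1. the lid's front end has gone over the stop lip and the lid has slid at least 60 mm out along its grooves (x of lid in the frame of box below -0.06 m and z of lid in the frame of box below 0.075 m and y of lid in the frame of box between -0.02 and 0.02 m), for 0.05 s.
2. the lid has come down to the mouse mat, pull bar up, still in the fingers (set down, not dropped) (x of lid in the frame of mat between -0.1 and 0.1 m and y of lid in the frame of mat between -0.08 and 0.08 m and angle between lid's own z axis and vertical below 0.25 rad and z of lid in the frame of mat below 0.018 m and contact force between the fingers and lid above 0.3 N), for 0.05 s.
3. the highlighter has come down to the open book, still in the fingers (laid down, not dropped) (x of highlighter in the frame of book between -0.08 and 0.08 m and y of highlighter in the frame of book between -0.11 and 0.11 m and z of highlighter in the frame of book below 0.03 m and contact force between the fingers and highlighter above 0.3 N), for 0.05 s.
At the end, for the whole second after the job is handed in: Lid flat on the mat, bar up (level to 0.06 rad, centre 25 mm or more inside the mat edge); highlighter lying on the book pages (level to 0.2 rad); eraser in the box; box flat and within 30 mm of its start; mouse, stapler, notes, calculator, mug within 30 mm of theirs; all at rest (x of lid in the frame of mat between -0.1 and 0.1 m and y of lid in the frame of mat between -0.08 and 0.08 m and angle between lid's own z axis and vertical below 0.06 rad and z of lid in the frame of mat between 0.001 and 0.008 m and linear speed of each of lid, highlighter below 0.02 m/s and x of highlighter in the frame of book between -0.08 and 0.08 m and y of highlighter in the frame of book between -0.11 and 0.11 m and angle between highlighter's own x axis and vertical between 1.37 and 1.77 rad and z of highlighter in the frame of book between 0.006 and 0.03 m and x of eraser in the frame of box between -0.1 and 0.1 m and y of eraser in the frame of box between -0.045 and 0.045 m and z of eraser in the frame of box below 0.035 m and distance of each of box, mouse, stapler, sticky_notes, calculator, mug from where it was at the start of the episode below 0.03 m and angle between box's own z axis and vertical below 0.05 rad); the robot touches nothing.
It fails at once if the box is dragged more than 40 mm from its place or tipped more than 0.2 rad (distance of box from where it was at the start of the episode above 0.04 m or angle between box's own z axis and vertical above 0.2 rad).
It fails at once if the eraser is lifted out of the box (z of eraser in the frame of box above 0.06 m).
It fails at once if a bystander (mouse, stapler, sticky notes, calculator, mug) is pushed more than 30 mm (distance of any of mouse, stapler, sticky_notes, calculator, mug from where it was at the start of the episode above 0.03 m).
It also fails if it takes over 61 s, if anything falls off the work surface, if the arm or the gripper's body presses on something with over 40 N, if the wrist force passes 120 N, or if a joint passes its speed limit or range.

## Working session

There is one attempt and no reset: what is moved stays moved. The work goes in short steps, Python scripts to look and compute and a tool call to move; the robot and the scene stay as the last step left them, time stands still between calls to the robot, and variables do not carry over. Pictures are saved under pics/ and viewed, about 8 in all and at most 12, crops included, and the job is handed in when it is done.

Besides the shell and the picture viewer there is one more tool, called as a command line: name --pt "numbers of a row" for each row, then --argument value for the rest. step_arm: Moves the arm, as the interface text tells. Its arguments: {"type":"object","properties":{"increments":{"type":"array"}},"required":["increments"]}

```bash
mkdir -p pics; cat > h.py <<'E'
import numpy as np, cv2
from scipy.spatial.transform import Rotation as R
from station import sense, read_camera, finish_job
def q2R(q): return R.from_quat([q[1],q[2],q[3],q[0]]).as_matrix()
def cam(name):
    s=sense(); c=read_camera(name)
    if name=="wrist":
        T=np.eye(4); T[:3,:3]=q2R(s["ee_rot"]); T[:3,3]=s["tool_pos"]
        M=T@np.array(c["tool_from_camera"]); 
    else:
        M=np.eye(4); M[:3,:3]=q2R(c["orientation"]); M[:3,3]=c["origin"]
    return c["frame"],dict(K=np.array(c["mtx"]),k1=c["k1"],M=M)
def pix2w(C,uv,z):
    K=C["K"]; out=[]
    for (u,v) in np.atleast_2d(uv):
        p=cv2.undistortPoints(np.array([[[u,v]]],float),K,np.array([C["k1"],0,0,0.]))[0,0]
        d=C["M"][:3,:3]@[p[0],p[1],1]; o=C["M"][:3,3]
        out.append(o+d*(z-o[2])/d[2])
    return np.array(out)
def w2pix(C,P):
    Mi=np.linalg.inv(C["M"]); 
    return cv2.projectPoints(np.atleast_2d(P).astype(float),cv2.Rodrigues(Mi[:3,:3])[0],Mi[:3,3],C["K"],np.array([C["k1"],0,0,0.]))[0][:,0]
def save(name,tag):
    import pickle
    f,C=cam(name); cv2.imwrite(f"pics/{tag}.png",f); pickle.dump(C,open(f"pics/{tag}.pkl","wb")); return f,C
def load(tag):
    import pickle; return cv2.imread(f"pics/{tag}.png"),pickle.load(open(f"pics/{tag}.pkl","rb"))
E
python3 - <<'E'
from h import *
fs=[]
for n in("scene","side","wrist"):
    f,C=save(n,n+"0"); print(n,C["M"].round(3).tolist(),C["K"][0,0],C["k1"]); fs.append(f)
cv2.imwrite("pics/a.png",cv2.resize(fs[0],(800,600)))
cv2.imwrite("pics/b.png",np.hstack(fs[1:])[:, :] if 0 else cv2.resize(np.vstack(fs[1:]),(400,600)))
s=sense(); print(s["ee_rot"],s["tool_pos"],s["force"])
E
```

```text
scene [[0.367, 0.55, -0.75, 1.511], [0.93, -0.235, 0.283, -0.301], [-0.021, -0.801, -0.598, 0.875], [0.0, 0.0, 0.0, 1.0]] 396.6387825295706 -0.020976560427889073
side [[0.996, -0.055, 0.066, 0.41], [-0.085, -0.513, 0.854, -0.836], [-0.013, -0.856, -0.516, 0.602], [0.0, 0.0, 0.0, 1.0]] 387.7060160001186 -0.07469688483310584
wrist [[1.0, 0.0, -0.002, 0.673], [-0.0, -0.963, -0.27, 0.078], [-0.002, 0.27, -0.963, 0.384], [0.0, 0.0, 0.0, 1.0]] 339.98448846859577 -0.0869657803179748
[-0.49977847 -0.49972919 -0.50022307  0.50026902] [ 6.74862307e-01 -1.40130557e-05  4.04148865e-01] [-0.15909855 -0.00387742  0.52827132]
```

View pics/a.png

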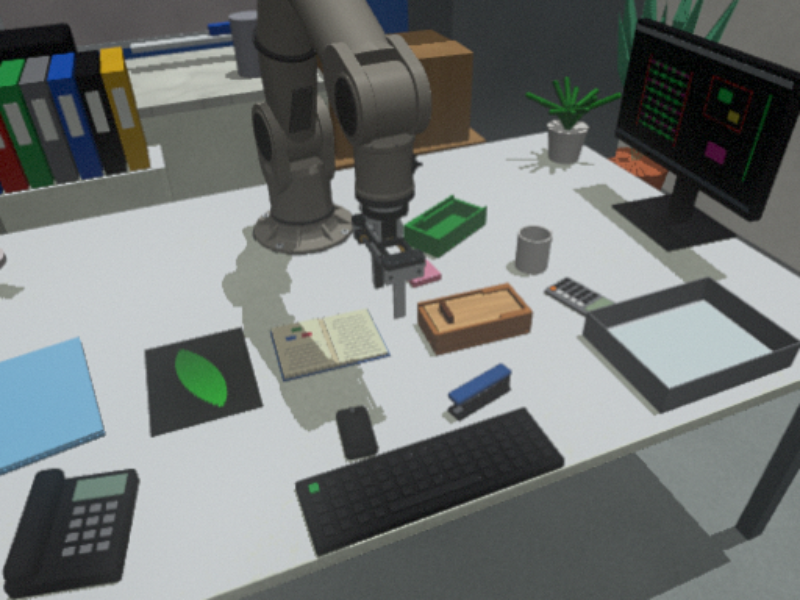

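View pics/b.png

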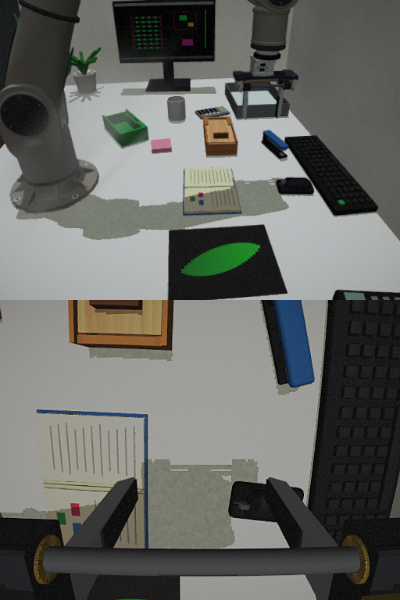

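The pencil box has its pull bar towards -y and faces the book. The mat lies beyond the book. I'll enlarge the region to read off the corners.

```bash
python3 - <<'E'
from h import *
f,_=load("scene0"); a=cv2.resize(f[175:285,85:350],None,fx=3,fy=3,interpolation=cv2.INTER_CUBIC)
f,_=load("side0"); b=cv2.resize(f[135:225,225:315],None,fx=3,fy=3,interpolation=cv2.INTER_CUBIC)
b2=cv2.resize(f[205:384,195:395],None,fx=1.5,fy=1.5,interpolation=cv2.INTER_CUBIC)
o=np.zeros((600,800,3),np.uint8); o[:330,:795]=a; o[330:600,:270]=b; o[330:330+268,280:580]=b2[:268]
cv2.imwrite("pics/c.png",o)
E
```

```text
(no output)
```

View pics/c.png

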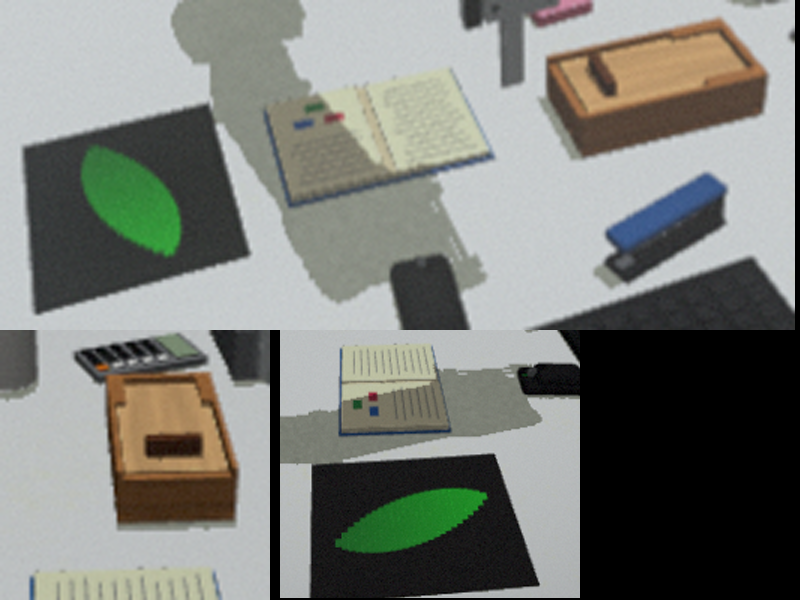

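```bash
python3 - <<'E'
from h import *
_,S=load("scene0"); _,D=load("side0")
sc=lambda a:np.array(a)/3.+[85,175]
sd=lambda a:(np.array(a)-[0,330])/3.+[225,135]
s2=lambda a:(np.array(a)-[280,330])/1.5+[195,205]
def show(n,C,p,z):
    P=pix2w(C,p,z)[:,:2]; e=np.diff(np.vstack([P,P[:1]]),axis=0)
    print(n,P.round(3).tolist(),"ctr",P.mean(0).round(3),"len",np.linalg.norm(e,axis=1).round(3),"ang",np.degrees(np.arctan2(e[:,1],e[:,0])).round(1))
show("mat",S,sc([(22,147),(208,104),(248,255),(36,313)]),.003)
show("mat side",D,s2([(312,465),(494,455),(538,585),(311,598)]),.003)
show("book",S,sc([(264,108),(450,70),(493,158),(290,206)]),.005)
show("book side",D,s2([(340,346),(435,346),(450,430),(340,434)]),.005)
show("box",S,sc([(547,60),(720,22),(767,72),(583,105)]),.059)
show("box side",D,sd([(107,375),(210,374),(237,467),(118,477)]),.059)
show("box side bottomfront",D,sd([(118,523),(235,521)]),.0)
E
```

```text
mat [[0.379, -0.451], [0.385, -0.243], [0.64, -0.25], [0.637, -0.454]] ctr [ 0.51  -0.349] len [0.208 0.255 0.205 0.258] ang [ 88.4  -1.4 -90.9 179.3]
mat side [[0.377, -0.249], [0.634, -0.256], [0.63, -0.462], [0.374, -0.452]] ctr [ 0.504 -0.355] len [0.258 0.206 0.256 0.203] ang [ -1.5 -91.3 177.8  89.1]
book [[0.42, -0.184], [0.437, 0.037], [0.603, 0.028], [0.59, -0.194]] ctr [ 0.512 -0.078] len [0.222 0.166 0.223 0.17 ] ang [ 85.7  -3.2 -93.3 176.7]
book side [[0.43, 0.038], [0.601, 0.02], [0.582, -0.2], [0.419, -0.192]] ctr [ 0.508 -0.084] len [0.172 0.222 0.164 0.231] ang [ -6.  -94.8 177.2  87.3]
box [[0.529, 0.124], [0.541, 0.339], [0.645, 0.339], [0.618, 0.128]] ctr [0.583 0.232] len [0.216 0.104 0.213 0.089] ang [ 8.680e+01 -1.000e-01 -9.740e+01 -1.774e+02]
box side [[0.531, 0.337], [0.645, 0.327], [0.633, 0.116], [0.518, 0.109]] ctr [0.582 0.222] len [0.114 0.212 0.115 0.229] ang [  -5.   -93.3 -176.5   86.6]
box side bottomfront [[0.519, 0.121], [0.634, 0.113]] ctr [0.576 0.117] len [0.114 0.114] ang [ -4.2 175.8]
```

step_arm --pt "0 -33 -54 0 0 0 94" --pt "0 -33 -54 0 0 0 94" --pt "0 -30 -53 -0.1 0 0 94" --pt "0 0 0 -0.18 0 0 94" --pt "0 0 0 -0.18 0 0 94" --pt "0 0 0 -0.18 0 0 94" --pt "0 0 0 -0.18 0 0 94" --pt "0 0 0 -0.18 0 0 94" --pt "0 0 0 -0.18 0 0 94" --pt "0 0 0 -0.18 0 0 94"

```text
time_s: 1.4
tool_pos: [0.5751, 0.1659, 0.4018]
ee_rot: [0.703, 0.059, 0.706, -0.061]
force: [0.1, -0.7, 0.3]
grip_width: 0.0938
```

```bash
cat >> h.py <<'E'
def st():
    s=sense(); Rm=q2R(s["ee_rot"]); p=np.array(s["tool_pos"])
    print("t",round(s["time_s"],2),"tcp",p.round(4),"grasp",(p+.18*Rm[:,0]).round(4),"x",Rm[:,0].round(3),"y",Rm[:,1].round(3),"yaw_y",round(np.degrees(np.arctan2(Rm[1,1],Rm[0,1])),1),"F",np.round(s["force"],1),"T",np.round(s["torque"],2),"w",round(s["grip_width"],4),"q",np.round(s["joint_positions"],2)); return s
E
python3 - <<'E'
from h import *
st(); f,C=save("wrist","w1"); cv2.imwrite("pics/w1v.png",cv2.resize(f,(800,600)))
E
```

```text
t 1.4 tcp [0.5751 0.1659 0.4018] grasp [0.5743 0.1656 0.2218] x [-0.004 -0.002 -1.   ] y [ 0.17   0.985 -0.003] yaw_y 80.2 F [ 0.1 -0.7  0.3] T [ 0.08 -0.08 -0.04] w 0.0938 q [-0.2   0.32 -0.23  1.77  0.08  1.07  0.94]
```

View pics/w1v.png

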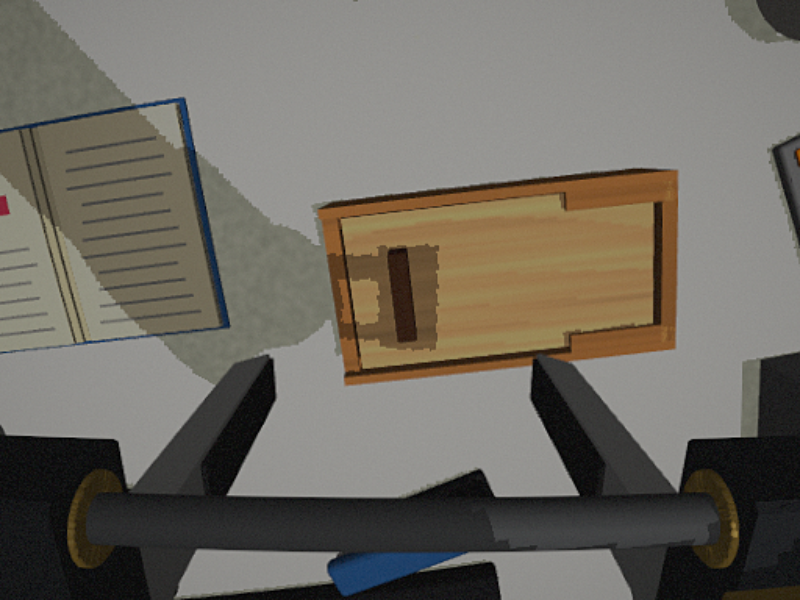

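```bash
python3 - <<'E'
from h import *
_,C=load("w1")
def show(n,p,z):
    P=pix2w(C,np.array(p)/1.5625,z)[:,:2]; e=np.diff(np.vstack([P,P[:1]]),axis=0)
    print(n,P.round(4).tolist(),"ctr",P.mean(0).round(4),"len",np.linalg.norm(e,axis=1).round(3),"ang",np.degrees(np.arctan2(e[:,1],e[:,0])).round(1))
show("bar",[(388,249),(406,247),(416,341),(397,342)],.072)
show("box",[(319,212),(677,177),(675,348),(346,378)],.059)
show("lid front edge",[(341,218),(361,371)],.05)
show("rear wall inner",[(656,203),(654,327)],.057)
show("walls: low",[(348,375),(672,348)],.059)
show("upper inner",[(345,217),(566,193)],.059)
show("book",[(186,98),(229,327)],.005)
E
```

```text
bar [[0.5456, 0.1602], [0.5462, 0.1709], [0.6049, 0.1671], [0.6036, 0.1555]] ctr [0.5751 0.1634] len [0.011 0.059 0.012 0.058] ang [ 86.6  -3.7 -96.5 175.3]
box [[0.5182, 0.1223], [0.5329, 0.3404], [0.6438, 0.3347], [0.6271, 0.117]] ctr [0.5805 0.2286] len [0.219 0.111 0.218 0.109] ang [ 86.1  -3.  -94.4 177.3]
lid front edge [[0.5248, 0.1335], [0.6275, 0.1263]] ctr [0.5761 0.1299] len [0.103 0.103] ang [ -4. 176.]
rear wall inner [[0.547, 0.3272], [0.6274, 0.3218]] ctr [0.5872 0.3245] len [0.081 0.081] ang [ -3.8 176.2]
walls: low [[0.6253, 0.1188], [0.6434, 0.3326]] ctr [0.6343 0.2257] len [0.215 0.215] ang [ 85.2 -94.8]
upper inner [[0.5239, 0.1372], [0.5319, 0.2713]] ctr [0.5279 0.2042] len [0.134 0.134] ang [ 86.6 -93.4]
book [[0.429, 0.0383], [0.5939, 0.0276]] ctr [0.5114 0.0329] len [0.165 0.165] ang [ -3.7 176.3]
```

step_arm --pt "0 -2 1 -0.1 -0.004 0 40" --pt "40 0 0 0 0 0 40" --pt "40 0 0 0 0 0 40" --pt "25 0 0 0 0 0 40" --pt "0 0 0 0 0 0 40"

```text
time_s: 2.08
tool_pos: [0.5759, 0.1629, 0.2941]
ee_rot: [0.707, 0.025, 0.707, -0.026]
force: [-0.7, -0.7, 0.3]
grip_width: 0.0473
```

```bash
python3 - <<'E'
from h import *
st(); f,C=save("wrist","w2"); 
print(w2pix(C,[[.5753,.1632,.072],[.5753,.1632,.055]]))
cv2.imwrite("pics/w2v.png",f)
E
```

```text
t 2.08 tcp [0.5759 0.1629 0.2941] grasp [0.5759 0.1625 0.1141] x [ 0.    -0.002 -1.   ] y [ 0.073  0.997 -0.002] yaw_y 85.8 F [-0.7 -0.7  0.3] T [ 0.06 -0.03 -0.01] w 0.0473 q [-0.2   0.43 -0.23  1.87  0.13  0.86  1.  ]
[[260.13244391 228.97194211]
 [260.04271557 219.8818356 ]]
```

View pics/w2v.png

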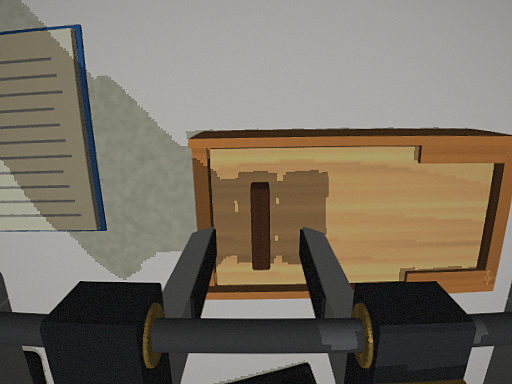

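The bar is centred between the fingers: seen at (260,227), predicted (260,229). I'll descend and grip.

step_arm --pt "20 0 0 0 0 0 40" --pt "18 0 0 0 0 0 40" --pt "2 0 0 0 0 0 40" --pt "0 0 0 0 0 0 8" --pt "0 0 0 0 0 0 8" --pt "0 0 0 0 0 0 8" --pt "0 0 0 0 0 0 8" --pt "0 0 0 0 0 0 8"

```text
time_s: 3.12
tool_pos: [0.5773, 0.1635, 0.2564]
ee_rot: [0.709, 0.026, 0.705, -0.026]
force: [0.0, 0.6, -1.9]
grip_width: 0.0115
```

```bash
python3 -c "
from h import *
st()"
```

```text
t 3.12 tcp [0.5773 0.1635 0.2564] grasp [0.5784 0.1634 0.0764] x [ 0.006 -0.    -1.   ] y [0.075 0.997 0.   ] yaw_y 85.7 F [ 0.   0.6 -1.9] T [0.05 0.08 0.09] w 0.0115 q [-0.21  0.48 -0.22  1.89  0.15  0.78  0.98]
```

step_arm --pt "-1.7 2 0 0 0 -0.01 8" --pt "-1.7 2 0 0 0 -0.01 8" --pt "-1.7 2 0 0 0 -0.01 8" --pt "0 0 0 0 0 0 8"

```text
time_s: 3.62
tool_pos: [0.5777, 0.1702, 0.2618]
ee_rot: [0.708, 0.015, 0.705, -0.038]
force: [-0.4, 0.6, -1.6]
grip_width: 0.0112
```

```bash
python3 -c "
from h import *
st()"
```

```text
t 3.62 tcp [0.5777 0.1702 0.2618] grasp [0.5783 0.1643 0.0819] x [ 0.003 -0.033 -0.999] y [ 0.074  0.997 -0.032] yaw_y 85.7 F [-0.4  0.6 -1.6] T [0.11 0.1  0.08] w 0.0112 q [-0.24  0.48 -0.21  1.88  0.18  0.81  0.95]
```

step_arm --pt "0.2 -6 0 0 0 0 8" --pt "0.2 -6 0 0 0 0 8" --pt "0.2 -6 0 0 0 0 8" --pt "0.2 -6 0 0 0 0 8" --pt "0.2 -6 0 0 0 0 8"

```text
time_s: 4.25
tool_pos: [0.5754, 0.1377, 0.2617]
ee_rot: [0.708, 0.015, 0.705, -0.038]
force: [-0.0, -0.9, -1.9]
grip_width: 0.0119
```

```bash
python3 - <<'E'
from h import *
st(); f,C=save("side","s2"); g,_=save("wrist","w3")
o=np.hstack([cv2.resize(f[135:225,215:325],None,fx=3.5,fy=3.5,interpolation=cv2.INTER_CUBIC), cv2.resize(g,(412,315))])
cv2.imwrite("pics/d.png",o)
E
```

```text
t 4.25 tcp [0.5754 0.1377 0.2617] grasp [0.576  0.1318 0.0818] x [ 0.004 -0.033 -0.999] y [ 0.075  0.997 -0.032] yaw_y 85.7 F [-0.  -0.9 -1.9] T [ 0.11 -0.06  0.03] w 0.0119 q [-0.19  0.46 -0.2   1.9   0.17  0.8   1.  ]
```

View pics/d.png

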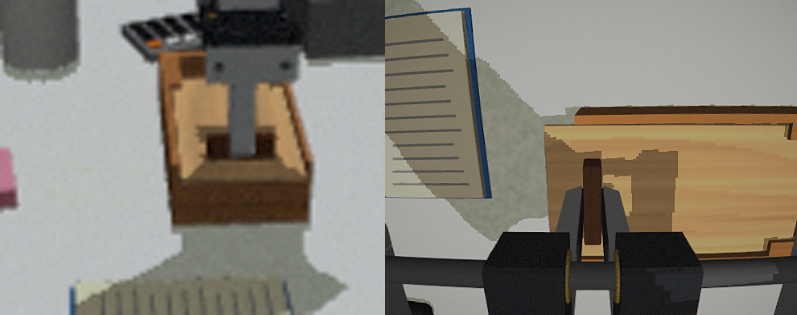

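The lid's front end has gone over the lip. Its front edge is outside the box in the wrist view, and the box hasn't moved. I'll keep sliding with the tilt held.

step_arm --pt "0.2 -7 0 0 0 0 8" --pt "0.2 -7 0 0 0 0 8" --pt "0.2 -7 0 0 0 0 8" --pt "0.1 -7 0 0 0 0 8" --pt "0 -7 0 0 0 0 8" --pt "0 -7 0 0 0 0 8" --pt "0 -7 0 0 0 0 8"

```text
time_s: 5.22
tool_pos: [0.5715, 0.0855, 0.2627]
ee_rot: [0.708, 0.015, 0.705, -0.038]
force: [-0.1, -0.6, -1.6]
grip_width: 0.0119
```

```bash
python3 - <<'E'
from h import *
st()
E
```

```text
t 5.22 tcp [0.5715 0.0855 0.2627] grasp [0.5722 0.0796 0.0828] x [ 0.004 -0.033 -0.999] y [ 0.075  0.997 -0.032] yaw_y 85.7 F [-0.1 -0.6 -1.6] T [ 0.06 -0.05  0.02] w 0.0119 q [-0.11  0.44 -0.2   1.93  0.17  0.78  1.09]
```

step_arm --pt "-10 0 0 0 0 0 8" --pt "-15 0 0 0 0 0 8" --pt "-20 0 0 0 0 0.01 8" --pt "-15 0 0 0 0 0.01 8" --pt "0 0 0 0 0 0.012 8" --pt "0 -15 -1 0 0 0 8" --pt "0 -30 -2 0 0 0 8" --pt "0 -40 -3 0 0 0 8" --pt "0 -40 -3 0 0 0 8"

```text
time_s: 6.35
tool_pos: [0.5518, -0.0399, 0.3263]
ee_rot: [0.709, 0.026, 0.704, -0.024]
force: [1.0, -0.8, -0.7]
grip_width: 0.012
```

step_arm --pt "0 -40 -3 0 0 0 8" --pt "0 -40 -3 0 0 0 8" --pt "0 -40 -3 0 0 0 8" --pt "0 -40 -3 0 0 0 8" --pt "0 -40 -3 0 0 0 8" --pt "0 -40 -3 0 0 0 8" --pt "0 -40 -3 0 0 0 8" --pt "0 -40 -3 0 0 0 8" --pt "0 -30 -2 0 0 0 8" --pt "0 0 0 0 0 0 8"

```text
time_s: 7.6
tool_pos: [0.4864, -0.4105, 0.3182]
ee_rot: [0.704, 0.03, 0.709, -0.028]
force: [0.1, -0.1, -1.0]
grip_width: 0.0117
```

```bash
python3 - <<'E'
from h import *
st(); f,C=save("side","s4"); g,_=save("scene","c4"); h,_=save("wrist","w4")
o=np.vstack([np.hstack([f[200:384,180:436],g[175:359,70:326]]),h])
cv2.imwrite("pics/e.png",o); print(o.shape)
E
```

```text
t 7.6 tcp [ 0.4864 -0.4105  0.3182] grasp [ 0.4853 -0.41    0.1382] x [-0.006  0.003 -1.   ] y [0.083 0.997 0.002] yaw_y 85.3 F [ 0.1 -0.1 -1. ] T [ 0.04 -0.07  0.03] w 0.0117 q [ 0.63  0.45 -0.04  1.77  0.02  0.93  2.07]
(568, 512, 3)
```

View pics/e.png

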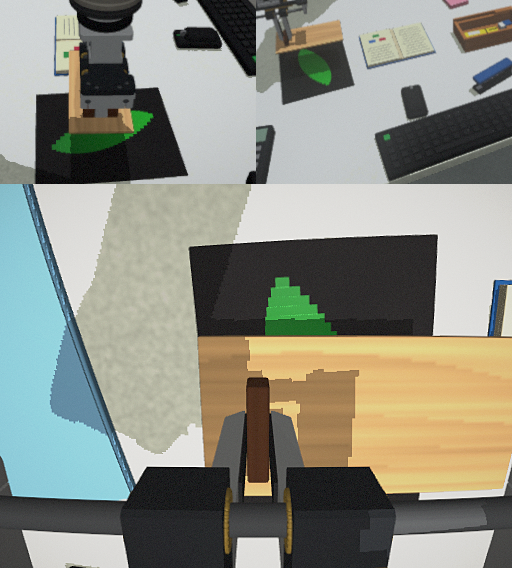

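```bash
python3 - <<'E'
from h import *
_,C=load("w4"); print(pix2w(C,[(189,63),(437,51)],.003).round(4))
# lid front edge corners: level check by fit of height
for z in (.10,.11,.114,.12): print(z,pix2w(C,[(198,336-184)],z).round(4))
E
```

```text
[[ 0.3711 -0.4556  0.003 ]
 [ 0.3756 -0.2472  0.003 ]]
0.1 [[ 0.4333 -0.4389  0.1   ]]
0.11 [[ 0.4321 -0.4371  0.11  ]]
0.114 [[ 0.4316 -0.4363  0.114 ]]
0.12 [[ 0.4308 -0.4352  0.12  ]]
```

step_arm --pt "0 -5 17 0 -0.006 0 8" --pt "30 0 0 0 0 0 8" --pt "30 0 0 0 0 0 8" --pt "20 0 0 0 0 0 8" --pt "0 0 0 0 0 0 8"

```text
time_s: 8.38
tool_pos: [0.5111, -0.4103, 0.2371]
ee_rot: [0.708, 0.027, 0.705, -0.024]
force: [0.8, 0.7, -0.3]
grip_width: 0.0116
```

```bash
python3 - <<'E'
from h import *
st()
E
```

```text
t 8.38 tcp [ 0.5111 -0.4103  0.2371] grasp [ 0.512  -0.4097  0.0571] x [ 0.005  0.003 -1.   ] y [0.072 0.997 0.004] yaw_y 85.9 F [ 0.8  0.7 -0.3] T [ 0.01 -0.04  0.03] w 0.0116 q [ 0.61  0.57 -0.05  1.77  0.03  0.79  2.05]
```

step_arm --pt "0 -7 -8 0 -0.004 -0.004 8" --pt "9 0 0 0 0 0 8" --pt "9 0 0 0 0 0 8" --pt "2 0 0 0 0 0 8" --pt "0 0 0 0 0 0 8"

```text
time_s: 9.0
tool_pos: [0.503, -0.4179, 0.2184]
ee_rot: [0.711, 0.024, 0.702, -0.027]
force: [0.2, -0.2, -0.9]
grip_width: 0.0114
```

```bash
python3 - <<'E'
from h import *
st(); f,C=save("side","s5"); g,_=save("wrist","w5")
o=np.hstack([cv2.resize(f[230:384,180:380],None,fx=2,fy=2,interpolation=cv2.INTER_CUBIC),cv2.resize(g,(400,308))])
cv2.imwrite("pics/f.png",o)
E
```

```text
t 9.0 tcp [ 0.503  -0.4179  0.2184] grasp [ 0.5052 -0.4186  0.0384] x [ 0.012 -0.004 -1.   ] y [ 0.072  0.997 -0.003] yaw_y 85.9 F [ 0.2 -0.2 -0.9] T [ 0.04 -0.03  0.01] w 0.0114 q [ 0.63  0.59 -0.04  1.79  0.03  0.75  2.07]
```

View pics/f.png

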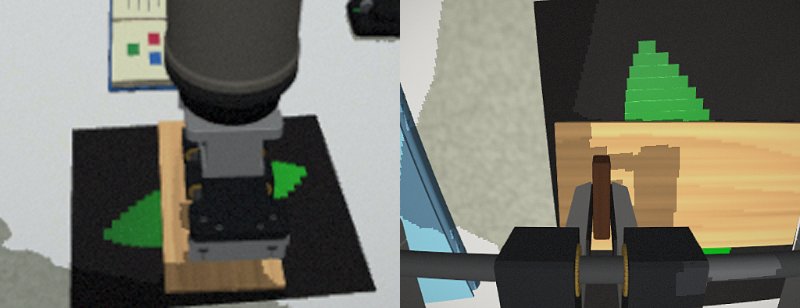

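step_arm --pt "2 0 0 0 0.006 0.003 8" --pt "1.5 0 0 0 0 0 8" --pt "1 0 0 0 0 0 8"

```text
time_s: 9.48
tool_pos: [0.5033, -0.4179, 0.2143]
ee_rot: [0.709, 0.025, 0.704, -0.025]
force: [-0.5, 0.4, -1.4]
grip_width: 0.0119
```

step_arm --pt "1 0 0 0 0 0 8" --pt "1 0 0 0 0 0 8" --pt "0 0 0 0 0 0 8"

```text
time_s: 9.85
tool_pos: [0.5034, -0.4179, 0.2133]
ee_rot: [0.709, 0.025, 0.704, -0.026]
force: [-0.2, 0.8, -0.1]
grip_width: 0.0118
```

```bash
python3 - <<'E'
from h import *
st()
E
```

```text
t 9.85 tcp [ 0.5034 -0.4179  0.2133] grasp [ 0.5046 -0.418   0.0333] x [ 0.007 -0.001 -1.   ] y [ 0.072  0.997 -0.   ] yaw_y 85.9 F [-0.2  0.8 -0.1] T [ 0.05 -0.06  0.03] w 0.0118 q [ 0.63  0.6  -0.04  1.79  0.03  0.75  2.07]
```

step_arm --pt "1 0 0 0 0 0 8" --pt "1 0 0 0 0 0 8" --pt "0 0 0 0 0 0 8"

```text
time_s: 10.22
tool_pos: [0.5035, -0.418, 0.2133]
ee_rot: [0.709, 0.025, 0.704, -0.026]
force: [-1.0, -0.8, -0.3]
grip_width: 0.0118
```

The height no longer changes when I command down, and it matches the expected .0334, so the lid is resting on the mat. Release and rise.

step_arm --pt "0 0 0 0 0 0 16" --pt "0 0 0 0 0 0 24" --pt "0 0 0 0 0 0 34" --pt "-15 0 0 0 0 0 34" --pt "-40 0 0 0 0 0 40" --pt "-60 0 0 0 0 0 50" --pt "-60 0 0 0 0 0 50" --pt "-30 0 0 0 0 0 50"

```text
time_s: 11.22
tool_pos: [0.5013, -0.4174, 0.4258]
ee_rot: [0.709, 0.026, 0.705, -0.025]
force: [-0.4, -0.1, -0.4]
grip_width: 0.05
```

```bash
python3 - <<'E'
from h import *
st()
E
```

```text
t 11.22 tcp [ 0.5013 -0.4174  0.4258] grasp [ 0.5023 -0.4172  0.2458] x [ 0.005  0.001 -1.   ] y [0.072 0.997 0.001] yaw_y 85.9 F [-0.4 -0.1 -0.4] T [ 0.07 -0.06  0.02] w 0.05 q [ 0.63  0.37 -0.04  1.63  0.01  1.13  2.08]
```

step_arm --pt "0 30 2 0 0 0 50" --pt "0 58 3 0 0 0 50" --pt "0 58 3 0 0 0 50" --pt "0 58 3 0 0 0 50" --pt "0 58 3 0 0 0 50" --pt "0 58 3 0 0 0 50" --pt "0 58 3 0 0 0 50" --pt "0 58 3 0 0 0 50" --pt "0 58 3 0 0 0 50" --pt "0 58 3 0 0 0 50"

```text
time_s: 12.48
tool_pos: [0.5704, 0.1428, 0.4403]
ee_rot: [0.715, 0.026, 0.698, -0.031]
force: [0.8, -0.3, -0.3]
grip_width: 0.0498
```

step_arm --pt "0 50 3 0 0 0 50" --pt "0 0 0 0.185 0 0 50" --pt "0 0 0 0.185 0 0 50" --pt "0 0 0 0.185 0 0 50" --pt "0 0 0 0.185 0 0 50" --pt "0 0 0 0.185 0 0 50" --pt "0 0 0 0.185 0 0 50" --pt "0 0 0 0.185 0 0 50" --pt "0 0 0 0.185 0 0 50" --pt "0 0 0 0.1 0 0 50"

```text
time_s: 13.72
tool_pos: [0.5744, 0.1993, 0.4511]
ee_rot: [0.479, 0.535, 0.462, -0.521]
force: [-0.2, 0.3, 0.7]
grip_width: 0.0502
```

```bash
python3 - <<'E'
from h import *
st(); g,_=save("wrist","w6"); h,_=save("side","s6")
cv2.imwrite("pics/g.png",np.hstack([cv2.resize(g,(600,450)),cv2.resize(h[240:384,200:264],(200,450))]))
E
```

```text
t 13.72 tcp [0.5744 0.1993 0.4511] grasp [0.5799 0.1985 0.2712] x [ 0.031 -0.004 -1.   ] y [ 0.993 -0.114  0.031] yaw_y -6.5 F [-0.2  0.3  0.7] T [ 0.05 -0.01 -0.03] w 0.0502 q [-0.35  0.28 -0.11  1.71  0.05  1.13 -0.6 ]
```

View pics/g.png

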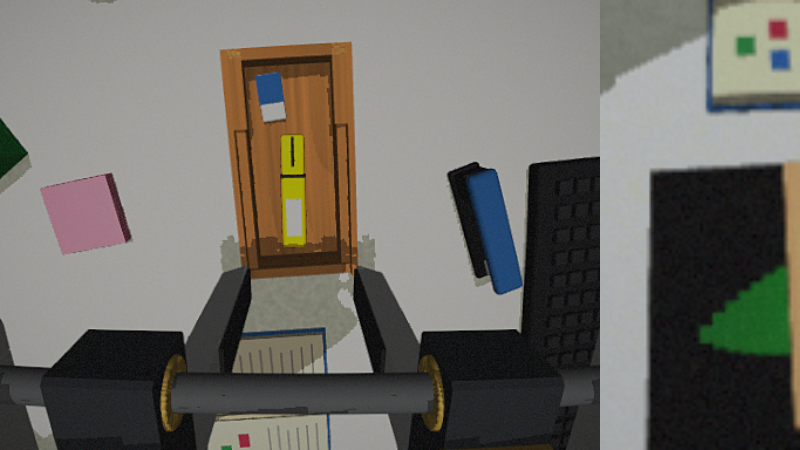

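```bash
python3 - <<'E'
from h import *
_,C=load("w6")
P=pix2w(C,np.array([(281,135),(304,136),(306,246),(283,245)])*512/600,.023)[:,:2]
e=np.diff(np.vstack([P,P[:1]]),axis=0)
print(P.round(4),P.mean(0).round(4),np.linalg.norm(e,axis=1).round(3),np.degrees(np.arctan2(e[:,1],e[:,0])).round(1))
B=pix2w(C,np.array([(221,51),(352,42),(355,270),(246,275)])*512/600,.059)[:,:2]; print(B.round(4),B.mean(0))
c=P.mean(0); s=sense(); Rm=q2R(s["ee_rot"]); print("lidpx",)
E
```

```text
[[0.5718 0.2593]
 [0.5947 0.2556]
 [0.5837 0.1398]
 [0.5592 0.144 ]] [0.5774 0.1997] [0.023 0.116 0.025 0.116] [ -9.1 -95.4 170.3  83.8]
[[0.5297 0.3392]
 [0.6447 0.3338]
 [0.6298 0.1204]
 [0.5204 0.1289]] [0.58116809 0.23057255]
lidpx
```

step_arm --pt "0 3 0 0 -0.004 -0.031 46" --pt "50 0 0 0 0 0 46" --pt "50 0 0 0 0 0 46" --pt "50 0 0 0 0 0 46" --pt "20 0 0 0 0 0 46" --pt "0 0 0 0 0 0 46"

```text
time_s: 14.58
tool_pos: [0.5786, 0.1978, 0.2792]
ee_rot: [-0.475, -0.522, -0.475, 0.526]
force: [0.3, 0.0, 0.8]
grip_width: 0.046
```

```bash
python3 - <<'E'
from h import *
st()
E
```

```text
t 14.57 tcp [0.5786 0.1978 0.2792] grasp [0.5778 0.1972 0.0992] x [-0.005 -0.004 -1.   ] y [ 0.995 -0.098 -0.004] yaw_y -5.6 F [0.3 0.  0.8] T [-0.04 -0.01 -0.02] w 0.046 q [-0.35  0.46 -0.11  1.85  0.07  0.84 -0.59]
```

step_arm --pt "25 0 -2 0 0 0.004 46" --pt "25 0 0 0 0 0 46" --pt "12 0 0 0 0 0 46" --pt "6 0 0 0 0 0 46" --pt "0 0 0 0 0 0 46"

```text
time_s: 15.2
tool_pos: [0.5817, 0.2001, 0.2153]
ee_rot: [0.477, 0.524, 0.474, -0.523]
force: [0.6, 0.2, 0.6]
grip_width: 0.046
```

```bash
python3 - <<'E'
from h import *
st()
E
```

```text
t 15.2 tcp [0.5817 0.2001 0.2153] grasp [0.5824 0.1999 0.0353] x [ 0.004 -0.001 -1.   ] y [ 0.995 -0.095  0.004] yaw_y -5.5 F [0.6 0.2 0.6] T [ 0.01 -0.02  0.05] w 0.046 q [-0.36  0.55 -0.11  1.88  0.09  0.71 -0.61]
```

step_arm --pt "0 -5 0 0 0 0 46" --pt "5 0 0 0 0 0 46" --pt "0 0 0 0 0 0 46" --pt "0 0 0 0 0 0 18" --pt "0 0 0 0 0 0 18" --pt "0 0 0 0 0 0 18" --pt "0 0 0 0 0 0 18"

```text
time_s: 16.08
tool_pos: [0.5769, 0.2009, 0.2119]
ee_rot: [0.477, 0.525, 0.474, -0.522]
force: [-1.1, 0.1, 1.7]
grip_width: 0.0256
```

```bash
python3 - <<'E'
from h import *
st()
E
```

```text
t 16.07 tcp [0.5769 0.2009 0.2119] grasp [0.578  0.2008 0.0319] x [ 0.006 -0.    -1.   ] y [ 0.995 -0.095  0.006] yaw_y -5.4 F [-1.1  0.1  1.7] T [-0.03 -0.01 -0.04] w 0.0256 q [-0.36  0.55 -0.11  1.89  0.09  0.7  -0.61]
```

step_arm --pt "-10 0 0 0 0 0 18" --pt "-20 0 0 0 0 0 18" --pt "-40 0 0 0 0 0 18" --pt "-40 0 0 0 0 0 18" --pt "-20 0 0 0 0 0 18" --pt "0 -9 46 0 0 0 18" --pt "0 -9 46 0 0 0 18" --pt "0 -9 46 0 0 0 18" --pt "0 -9 46 0 0 0 18" --pt "0 -9 45 0 0 0 18"

```text
time_s: 17.32
tool_pos: [0.508, -0.0257, 0.3589]
ee_rot: [0.48, 0.527, 0.474, -0.516]
force: [0.6, -1.0, -0.3]
grip_width: 0.0255
```

step_arm --pt "0 0 0 -0.18 0 0 18" --pt "0 0 0 -0.18 0 0 18" --pt "0 0 0 -0.18 0 0 18" --pt "0 0 0 -0.18 0 0 18" --pt "0 0 0 -0.18 0 0 18" --pt "0 0 0 -0.18 0 0 18" --pt "0 0 0 -0.18 0 0 18" --pt "0 0 0 -0.18 0 0 18" --pt "0 0 0 -0.16 0 0 18" --pt "0 0 0 0 0 0 18"

```text
time_s: 18.58
tool_pos: [0.5054, -0.0299, 0.3745]
ee_rot: [0.719, 0.006, 0.695, -0.005]
force: [0.4, 0.1, 0.3]
grip_width: 0.0253
```

```bash
python3 - <<'E'
from h import *
st(); g,_=save("wrist","w7"); h,_=save("side","s7")
cv2.imwrite("pics/i.png",np.hstack([cv2.resize(g,(500,375)),cv2.resize(h[130:255,215:315],(300,375))]))
E
```

```text
t 18.57 tcp [ 0.5054 -0.0299  0.3745] grasp [ 0.5113 -0.0295  0.1946] x [ 0.033  0.002 -0.999] y [0.016 1.    0.003] yaw_y 89.1 F [0.4 0.1 0.3] T [ 0.1  -0.03 -0.03] w 0.0253 q [ 0.16  0.19 -0.25  2.01  0.06  0.92  1.43]
```

View pics/i.png

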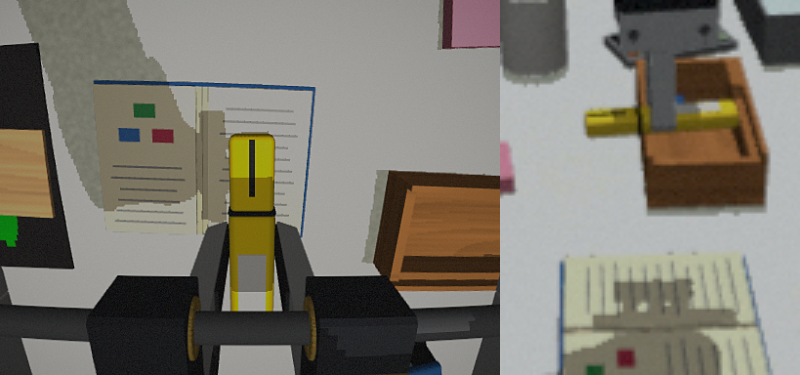

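step_arm --pt "0 6 5 0.05 0.03 0 18" --pt "40 0 0 0 0 0 18" --pt "40 0 0 0 0 0 18" --pt "40 0 0 0 0 0 18" --pt "20 0 0 0 0 0 18" --pt "0 0 0 0 0 0 18"

```text
time_s: 19.42
tool_pos: [0.512, -0.0231, 0.2335]
ee_rot: [0.708, 0.034, 0.704, -0.031]
force: [0.1, 0.0, 0.2]
grip_width: 0.0257
```

```bash
python3 - <<'E'
from h import *
st()
E
```

```text
t 19.43 tcp [ 0.512  -0.0231  0.2335] grasp [ 0.513  -0.0226  0.0535] x [ 0.006  0.003 -1.   ] y [0.092 0.996 0.003] yaw_y 84.7 F [0.1 0.  0.2] T [ 0.05 -0.02 -0.01] w 0.0257 q [ 0.1   0.4  -0.22  2.1   0.14  0.65  1.27]
```

step_arm --pt "7 0 0 0 0 0 18" --pt "5 0 0 0 0 0 18" --pt "2 0 0 0 0 0 18" --pt "1 0 0 0 0 0 18" --pt "0 0 0 0 0 0 18"

```text
time_s: 20.05
tool_pos: [0.5131, -0.0231, 0.2205]
ee_rot: [0.71, 0.035, 0.703, -0.033]
force: [-0.8, 0.1, -0.4]
grip_width: 0.0257
```

step_arm --pt "1 0 0 0 0 0 18" --pt "1 0 0 0 0 0 18" --pt "0 0 0 0 0 0 18"

```text
time_s: 20.42
tool_pos: [0.5132, -0.0231, 0.2186]
ee_rot: [0.71, 0.035, 0.703, -0.033]
force: [0.0, 0.0, -0.2]
grip_width: 0.0256
```

step_arm --pt "1 0 0 0 0 0 18" --pt "1 0 0 0 0 0 18" --pt "0 0 0 0 0 0 18"

```text
time_s: 20.8
tool_pos: [0.5132, -0.0231, 0.2164]
ee_rot: [0.71, 0.035, 0.703, -0.033]
force: [-0.2, -0.9, -0.2]
grip_width: 0.0255
```

step_arm --pt "1 0 0 0 0 0 18" --pt "0.5 0 0 0 0 0 18" --pt "0 0 0 0 0 0 18"

```text
time_s: 21.18
tool_pos: [0.5133, -0.0231, 0.2149]
ee_rot: [0.71, 0.035, 0.703, -0.033]
force: [-1.0, -0.6, 2.8]
grip_width: 0.0256
```

step_arm --pt "1 0 0 0 0 0 18" --pt "0.5 0 0 0 0 0 18" --pt "0 0 0 0 0 0 18"

```text
time_s: 21.55
tool_pos: [0.5133, -0.0231, 0.2148]
ee_rot: [0.71, 0.035, 0.703, -0.033]
force: [-1.4, -0.0, 0.8]
grip_width: 0.0257
```

It has touched the page: z stopped at the expected height and the force rose. Release and retreat.

step_arm --pt "0 0 0 0 0 0 30" --pt "0 0 0 0 0 0 36" --pt "0 0 0 0 0 0 44" --pt "-15 0 0 0 0 0 44" --pt "-40 0 0 0 0 0 44" --pt "-60 0 0 0 0 0 44" --pt "-60 0 0 0 0 0 44" --pt "-50 0 0 0 0 0 44" --pt "0 0 -50 0 0 0 44" --pt "0 0 0 0 0 0 44"

```text
time_s: 22.8
tool_pos: [0.4584, -0.0181, 0.453]
ee_rot: [0.711, 0.035, 0.701, -0.032]
force: [0.7, -0.6, 0.0]
grip_width: 0.0441
```

```bash
python3 - <<'E'
from h import *
st(); g,_=save("scene","c8"); h,_=save("side","s8"); w,_=save("wrist","w8")
o=np.vstack([cv2.resize(g[150:300,80:380],(800,400),interpolation=cv2.INTER_CUBIC),np.hstack([h[184:384,180:436],cv2.resize(w,(267,200)),h[110:210,200:338].repeat(2,0).repeat(2,1)[:200,:276]])[:, :800] if 0 else np.hstack([h[184:384,180:436],cv2.resize(w,(267,200)),cv2.resize(h[110:210,200:338],(277,200))])])
cv2.imwrite("pics/j.png",o)
E
```

```text
t 22.8 tcp [ 0.4584 -0.0181  0.453 ] grasp [ 0.461  -0.0176  0.273 ] x [ 0.014  0.003 -1.   ] y [0.094 0.996 0.004] yaw_y 84.6 F [ 0.7 -0.6  0. ] T [ 0.06 -0.04 -0.03] w 0.0441 q [ 0.15  0.03 -0.26  2.    0.01  1.1   1.37]
```

View pics/j.png

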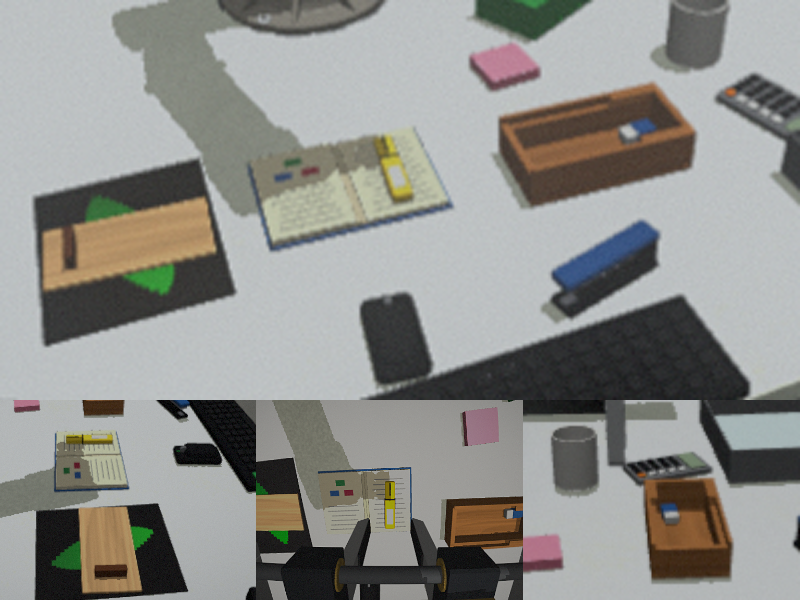

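```bash
python3 -c "
from h import *
print(finish_job())"
```

```text
the job is handed in; nothing more can be done
None
```

I opened the pencil box and set the lid on the mouse mat. I then laid the highlighter on the open book and handed the job in at about 23 s of the 61 s allowed. `finish_job` gives no verdict, so success isn't confirmed beyond my own checks.

**What I did:**
- **Lid:** I gripped the pull bar and tilted the lid about 0.032 rad. I slid it about 85 mm out over the lip, carried it level, and set it on the mat still in the fingers before letting go.
- **Highlighter:** I lowered it onto the box-side page of the book until it touched, then let go.

**Last checks:** the final scene, side and wrist pictures showed:
- The lid flat on the mat, bar up and inside the mat's edges.
- The highlighter flat on one page.
- The eraser still in the box.
- The box and all the bystanders apparently where they started, judged by eye rather than measured again.
- The gripper clear of everything.

**Less certain:** the force reading barely changed when the lid touched the mat. I judged contact from the height, which stopped changing at the expected value.

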